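# Lock the paint case with its quarter-turn key

### The arm

A 6-joint arm with a two-finger parallel gripper is mounted at the origin on the work surface. World frame = base frame: x ahead of the robot, y to its left, z up, the work surface at z = 0. Lengths are in mm, angles in rad, forces in N, time in s.
With the tool pointing down it reaches from about 350 to 850 mm from the base axis. Payload 8.1 kg.
Tool frame: the origin (TCP) lies between the finger pads; the fingertips stand 14 mm ahead of it and the grasp point (between the pads) lies 5 mm behind it; z points along the fingers, y is the line along which they close (so a half turn about z gives the same grasp; the last joint's range is limited). The gripper opens to 93 mm and grips with 3 to 60 N. Pads are 15 mm wide; open, the fingers measure 128 mm over their backs; the gripper's body (75 mm by 188 mm) begins 65 mm behind the grasp point.
Start: joints at [1.054, 0.13, 1.488, -0, 1.523, -0.085], TCP at [251.084, 544.942, 232.635] pointing down, gripper open.
Joint ranges: [-2.96, 2.96], [-0.89, 2.26], [0.02, 2.5], [-1.34, 4.48], [0, 2.73], [-2.66, 2.66]. Speed limits (rad/s): [2.39, 2.39, 2.79, 3.14, 3.14, 3.14].

### API

Orientations are given as a unit quaternion [x, y, z, w].
In Python, from workcell import arm, snapshot gives the robot as it stands.
- The arm moves only by the tool arm_command, never from a script. Its argument "series" is a list of rows, each a list of 6 numbers: the shift along the tool's x, y, z in m, then the turn, a rotation vector about the tool's x, y, z in degrees. A call has 1 to 5 rows; each row shifts and turns the commanded pose from where the row before left it, along the tool's axes as they then stand; what a row does not reach is not made up. A row lasts 1/8 s, in which the tool goes at most 62.5 mm and 10.7 degrees, less where a joint would pass 70% of its speed; a pose out of reach is approached as far as the arm can. A call is refused whole if a number of a shift passes 0.0625 or a number of a turn 10.7, either way. A call with a gripper value outside its range is refused whole. "fingers" is the finger opening in m, from 0 to 0.093, set as the call begins (left out, the last holds). The fingers move at their own pace and stop on an object; "newtons" is the grip in N (left out, the last holds). Time passes only in rows, so rows that do not move let the fingers close. It gives the time, the measured TCP pose, the force, the opening and the grip force at its end, in the units of the state.
- arm.get_state(): the state, without advancing time (a new reading comes with each control period).
- snapshot(name): name is "scene" or "top" or "wrist"; returns a dict with "frame" (384x512x3 uint8, red, green, blue), "fx", "fy", "cx", "cy" (pixels), "rvec" (rotation vector, rad) and "tvec" (3), from world to camera coordinates, as OpenCV has them; the wrist camera has in their place "hand_eye" (4x4, takes a point from camera to tool coordinates, whose origin is the TCP and whose axes are the flange's). Camera axes: x right, y down, z forward; pixel columns grow to the right and rows downward; lengths in mm; the calibration is good to about 2 mm. A picture is of the moment at which its call begins: read the wrist's pose just before it. There is no depth.
- arm.hand_in(): hands the job in; it is judged then, once.
The state is a dict: "time": time; "joint_positions": joint angles; "joint_velocities": joint speeds; "tau": joint torques, N m; "tool_pos": TCP position; "orientation": TCP orientation; "ft_force": force on the tool from outside, world axes, zero at the start; "ft_torque": the same for the moment, N m; "grip_width": opening from 0.0 (shut) to 1.0 (fully open); "finger_force": force on a finger pad.
Only numpy, scipy, OpenCV 4.12 (cv2) and the standard library are available. Lean on these libraries where they do the work, as an engineer would, in place of code of your own. Each camera call takes 0.05 s, during which the arm holds its last target. There are 200 camera calls.

### The job

Lock the closed paint case: take the red winged key from its wooden stand, put its cross bar down through the slot in the sunk brass plate of the case lid, press it against the spring by feel, turn it a quarter turn clockwise and let it spring up into its locked detent, then let go of it. Do not force it (never more than 30 N on the case through the key), and leave the glass, the jar and the paint brush where they are.

Things in the scene. Friction and masses are not known exactly. Their poses are not given: they have to be found in the camera images.
- key_center (a point): The loose steel key with red wing, 80 g, 81 mm tall, upright in the stand; point on its axis half-way up, 40.5 mm above its tip, just under its flange (disc 42 mm across, 41 to 45 mm above the tip). z: up its axis; x: along wing and cross bar, which are parallel (a half turn looks the same). Above the flange: wing 36 mm long (x), 12 mm thick (y), 36 mm high. Grip it across y, 30 mm above this point.
- key_bar (a point): Centre of the key's cross bar, 9 mm above the key's tip: bar 26 mm long (x), 9 mm wide (y), 6 mm high. The shaft is 8 mm thick; below the bar it ends in a 6 mm long cone, 2 mm across at the tip.
- stand: Fixed wooden block 75 x 75 mm, 45 mm high, origin at the centre of its underside, with a 31 mm round hole down through its middle. The key hangs in it with its flange on the block's top, tip 4 mm above the table; lift it straight up by 55 mm to clear the block.
- case: The closed paint case, fixed: white lid on a dark wooden box, 226 mm (x) by 286 mm (y), 75 mm high; origin at the centre of its underside. In the middle of the lid is a well 62 mm square; in it lies a brass plate, 10 mm thick. The plate's top is 2 to 20 mm below the lid's top: it differs every time and is not measured.
- slot (a point): Centre of the plate's slot, taken up to the plane of the lid's top. Slot 30 mm along x, 13 mm wide (y). Under it, 18 mm below the plate's top, the key's tip meets a spring plunger (1200 N/m, 11 mm travel, 13 N just before its hard bottom). The key can turn only with its tip 27.5 mm or more below the plate's top (about 11.5 N); at 28.7 mm it bottoms. A push of 13 to 18 N is right.
- lock_mark (a point): Red dot on the lid, 46 mm from the slot's centre along the slot's y: the locked wing points at it. Pushed in, the key turns only clockwise from above, 90 degrees, with a stop 5 degrees further. Let go there, it springs up 6 mm into the detent groove (5 degrees of play), tip 22 mm below the plate's top, held up by 5 N. Unturned, it only stands loose in the slot.
- glass_center (a point): Bystander: drinking glass, 72 mm across, 95 mm tall, standing; point at its centre.
- jar_center (a point): Bystander: small paint jar with a blue cap, 52 mm across, 60 mm tall, standing; point at its centre.
- brush: Bystander: paint brush lying on the table, handle towards its -x, about 200 mm long; origin underneath its middle.
Things that resemble listed ones, but are neither listed nor needed, are in the scene too. Of the things like the part that bears key_center, leave any that is black or turquoise; of the rest the larger one is meant.

How it is judged:
By the outcome, as a careful person would: the job done as asked, in the order asked, and still so for the second after the job is handed in, with the robot touching nothing.
It also fails if it takes over 72 s, if anything falls off the work surface, if the arm or the gripper's body presses on something with over 40 N, if the wrist force passes 120 N, or if a joint passes its speed limit or range.

## Working session

There is one attempt and no reset: what is moved stays moved. The work goes in short steps, Python scripts to look and compute and a tool call to move; the robot and the scene stay as the last step left them, time stands still between calls to the robot, and variables do not carry over. Pictures are saved under pics/ and viewed, at most 10 in all, crops included, and the job is handed in when it is done.

Besides the shell and the picture viewer there is one more tool, called by a JSON object that holds its "fn" and its "kwargs". arm_command: Moves the arm, as the interface text tells. Its arguments: {"type":"object","properties":{"series":{"type":"array","items":{"type":"array","items":{"type":"number"}}},"fingers":{"type":"number"},"newtons":{"type":"number"}},"required":["series"]}

```bash
mkdir -p pics; ls
cat > h.py <<'E'
import numpy as np, cv2
from scipy.spatial.transform import Rotation as R
from workcell import arm, snapshot
def save(s,n): cv2.imwrite(f'pics/{n}.png', s['frame'][:,:,::-1])
def ray(s,u,v,st=None):
    d=np.array([(u-s['cx'])/s['fx'],(v-s['cy'])/s['fy'],1.])
    if 'hand_eye' in s:
        H=np.array(s['hand_eye']); Rt=R.from_quat(st['orientation']).as_matrix()
        return np.array(st['tool_pos'])+Rt@H[:3,3], Rt@H[:3,:3]@d
    Rm=cv2.Rodrigues(np.array(s['rvec'],float))[0]; t=np.array(s['tvec'],float).ravel()
    return -Rm.T@t, Rm.T@d
def onz(s,u,v,z,st=None):
    o,d=ray(s,u,v,st); return o+d*(z-o[2])/d[2]
E
python3 - <<'E'
from h import *
import pickle
st=arm.get_state(); print(st)
S={n:snapshot(n) for n in('scene','top','wrist')}
pickle.dump((st,S),open('s0.pkl','wb'))
for n in S: save(S[n],n+'0')
a=np.vstack([S['top']['frame'],S['scene']['frame']]); 
cv2.imwrite('pics/both.png',a[:,:,::-1])
print(S['wrist']['hand_eye'],ray(S['top'],256,192),ray(S['scene'],256,192))
E
```

```text
pics
{'time': 0.0, 'joint_positions': array([ 1.05358626e+00,  1.31109876e-01,  1.48928446e+00, -2.60126341e-06,
        1.52301588e+00, -8.54020987e-02]), 'joint_velocities': array([-0.00147209,  0.00064117, -0.0009702 , -0.0007455 , -0.00021743,
       -0.00076116]), 'tau': array([-8.55401158e-04, -5.59840930e+01, -4.91765428e+01,  7.68874283e-02,
        3.51727707e-02, -1.69158075e-04]), 'tool_pos': array([250.81660019, 544.45449487, 231.615228  ]), 'orientation': array([ 2.14230361e-01,  9.76782743e-01, -8.68228287e-04, -2.68457096e-04]), 'ft_force': array([-0.18712406,  0.53713323, -0.80454148]), 'ft_torque': array([-0.02761125,  0.00044054, -0.00147193]), 'finger_force': 0.0, 'grip_width': 0.9977053298245337}
[[ 4.83894641e-05 -9.71289140e-01 -2.37902090e-01  6.52037675e+01]
 [ 9.99999796e-01 -1.04580151e-04  6.30372853e-04  5.20233253e-01]
 [-6.37154143e-04 -2.37902072e-01  9.71288937e-01 -1.52977450e+02]
 [ 0.00000000e+00  0.00000000e+00  0.00000000e+00  1.00000000e+00]] (array([403.84966873, -64.92482906, 928.02625796]), array([ 0.19099469, -0.0088298 , -0.98155417])) (array([1162.64283227,  158.48450696,  863.46461827]), array([-0.58500694, -0.23363865, -0.77676492]))
```

View pics/top0.png

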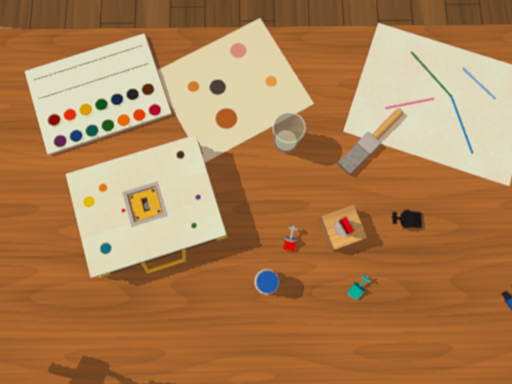

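View pics/scene0.png

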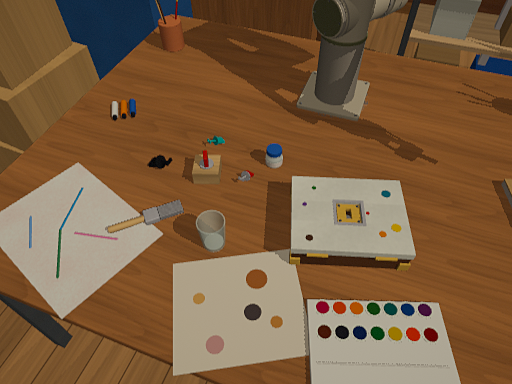

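The top view shows the key in its stand at (346,227), with a small red decoy lying at (291,238). The case plate is at (145,204) with the red lock dot at (124,211). The glass is at (289,132), the jar at (267,281) and the brush at (370,142). The scene view agrees: key at (206,158), slot at (349,213).

Run:
```python
from h import *
import pickle
st,S=pickle.load(open('s0.pkl','rb'))
def tri(a,b):
    o1,d1=ray(S['top'],*a);o2,d2=ray(S['scene'],*b)
    M=np.c_[d1,-d2];k=np.linalg.lstsq(M,o2-o1,rcond=None)[0];p=o1+d1*k[0];q=o2+d2*k[1];return ((p+q)/2).round(1),np.linalg.norm(p-q).round(1)
def blobs(n,lo,hi,amin=8):
    h=cv2.cvtColor(S[n]['frame'],cv2.COLOR_RGB2HSV); m=cv2.inRange(h,np.array(lo),np.array(hi))
    if lo[0]==0 and hi[0]<9: m|=cv2.inRange(h,np.array([172,lo[1],lo[2]]),np.array([180,255,255]))
    c,_=cv2.findContours(m,cv2.RETR_EXTERNAL,cv2.CHAIN_APPROX_NONE)
    return [(cv2.minAreaRect(x),len(x)) for x in c if len(x)>=amin]
for n in('top','scene'):
    print(n,'red')
    for b in blobs(n,(0,190,120),(5,255,255),6): print(np.round(b[0][0],1),np.round(b[0][1],1),round(b[0][2],1))
    print(n,'yellow')
    for b in blobs(n,(18,150,150),(32,255,255),30): print(np.round(b[0][0],1),np.round(b[0][1],1),round(b[0][2],1))
print('key mid',tri((346,226),(206,158)))
print('plate top',onz(S['top'],145,204,65),onz(S['scene'],349,213,65),'dot',onz(S['top'],124,211,75),onz(S['scene'],368,213,75))
print('stand top',onz(S['top'],343,228,45))
for p in((66,172),(197,136),(226,236),(91,277)): print('corner',onz(S['top'],*p,75).round(1))
for n,p,z in(('glass',(289,120),95),('jar',(267,281),60)): print(n,onz(S['top'],*p,z).round(1))
a=cv2.resize(S['top']['frame'][180:230,120:170],(500,500),interpolation=cv2.INTER_CUBIC)
b=cv2.resize(S['top']['frame'][200:255,318:368],(300,330),interpolation=cv2.INTER_CUBIC)
im=np.zeros((500,800,3),np.uint8);im[:,:500]=a;im[:330,500:]=b
cv2.imwrite('pics/crop.png',im[:,:,::-1])
```

```text
top red
[289.4 245.6] [10.8  8.4] 11.3
[346.3 225.4] [16.1  7.5] 58.0
[ 53.8 119.3] [8.5 9.2] 45.0
[ 70.  114.5] [7. 8.] 90.0
[154.3 109.8] [8.5 9.2] 45.0
top yellow
[164.3 261.6] [10.9 44.6] 72.4
[145.  203.9] [26.5 27.7] 74.1
[ 85.5 109. ] [10. 11.] 90.0
scene red
[412.5 334. ] [13.4 10.6] 45.0
[322. 307.] [10. 12.] 90.0
[367.  212.5] [1. 2.] 90.0
[250.4 172.1] [7.2 3.3] 56.3
[204.9 158.5] [15.3  3.8] 83.7
[176.   10.5] [15.  0.] -90.0
scene yellow
[395. 333.] [14.4 11. ] 31.0
[386.5 258. ] [ 2. 21.] 90.0
[317.  254.6] [20.1  2.3] 3.0
[348. 213.] [22.7 17.1] 3.2
key mid (array([ 495.7, -259.6,   67. ]), np.float64(1.5))
plate top [549.33662708 162.92989743  65.        ] [543.89690072 162.56009757  65.        ] dot [533.48979363 203.53980628  75.        ] [535.30963804 206.71505333  75.        ]
stand top [ 494.08826768 -258.62669062   45.        ]
corner [619.  330.2  75. ]
corner [695.2  53.1  75. ]
corner [478.1  -9.2  75. ]
corner [399.4 264.2  75. ]
glass [ 721.3 -145.3   95. ]
jar [385.6 -92.4  60. ]
```

View pics/crop.png

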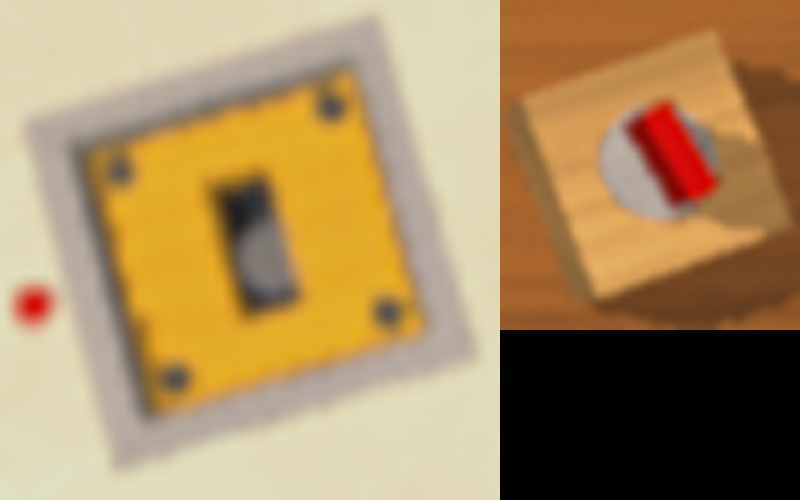

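The crop shows the slot's long axis square to the direction of the dot, so the case yaw is about 16.7°. The wing runs at about 30° yaw in the stand. Next I go above the key with the tool's y at -60°.

```bash
cat >> h.py <<'E'
def yawy(st):
    m=R.from_quat(st['orientation']).as_matrix(); return np.degrees(np.arctan2(m[1,1],m[0,1]))
def plan(x,y,z,yaw,dpr=10.5,mmpr=60,dirn=None):
    """rows to reach TCP x,y,z pointing down with tool y at yaw deg"""
    st=arm.get_state(); p=np.array(st['tool_pos']); Rm=R.from_quat(st['orientation']).as_matrix()
    t=np.radians(yaw); ty=np.array([np.cos(t),np.sin(t),0]); tz=np.array([0,0,-1.]); T=np.c_[np.cross(ty,tz),ty,tz]
    rv=R.from_matrix(Rm.T@T).as_rotvec(degrees=True); d=np.array([x,y,z])-p
    if dirn and rv[2]*dirn<0: rv=rv*(1-360/np.linalg.norm(rv))
    n=int(max(np.ceil(np.linalg.norm(d)/mmpr),np.ceil(abs(rv).max()/dpr),1))
    print('d',d.round(1),'rv',rv.round(2),'n',n)
    for i in range(n):
        Ri=Rm@R.from_rotvec(rv*i/n,degrees=True).as_matrix()
        print(i,np.r_[(Ri.T@d/n/1000).round(4),(rv/n).round(2)].tolist())
E
python3 - <<'E'
from h import *
plan(495,-259,185,-60)
E
```

```text
d [ 244.1 -803.6  -46.8] rv [-5.0000e-02  8.0000e-02  1.2526e+02] n 15
0 [-0.0372, -0.0418, 0.0032, -0.0, 0.01, 8.35]
1 [-0.0429, -0.036, 0.0032, -0.0, 0.01, 8.35]
2 [-0.0477, -0.0294, 0.0032, -0.0, 0.01, 8.35]
3 [-0.0514, -0.0221, 0.0032, -0.0, 0.01, 8.35]
4 [-0.0541, -0.0144, 0.0032, -0.0, 0.01, 8.35]
5 [-0.0556, -0.0064, 0.0031, -0.0, 0.01, 8.35]
6 [-0.056, 0.0017, 0.0031, -0.0, 0.01, 8.35]
7 [-0.0551, 0.0098, 0.0031, -0.0, 0.01, 8.35]
8 [-0.0531, 0.0177, 0.0031, -0.0, 0.01, 8.35]
9 [-0.05, 0.0252, 0.0031, -0.0, 0.01, 8.35]
10 [-0.0458, 0.0322, 0.0031, -0.0, 0.01, 8.35]
11 [-0.0406, 0.0385, 0.0031, -0.0, 0.01, 8.35]
12 [-0.0346, 0.044, 0.0031, -0.0, 0.01, 8.35]
13 [-0.0278, 0.0486, 0.0031, -0.0, 0.01, 8.35]
14 [-0.0205, 0.0521, 0.0031, -0.0, 0.01, 8.35]
```

{"fn": "arm_command", "kwargs": {"series": [[-0.037,-0.042,0.003,0,0,8.35],[-0.043,-0.036,0.003,0,0,8.35],[-0.048,-0.029,0.003,0,0,8.35],[-0.051,-0.022,0.003,0,0,8.35],[-0.054,-0.014,0.003,0,0,8.35]]}}

```text
time: 0.78
tool_pos: [333.1, 276.1, 217.3]
orientation: [0.55, 0.835, -0.0, 0.0]
ft_force: [-0.3, -0.7, 0.1]
grip_width: 0.999
finger_force: 0.0
```

{"fn": "arm_command", "kwargs": {"series": [[-0.056,-0.006,0.003,0,0,8.35],[-0.056,0.002,0.003,0,0,8.35],[-0.055,0.01,0.003,0,0,8.35],[-0.053,0.018,0.003,0,0,8.35],[-0.05,0.025,0.003,0,0,8.35]]}}

```text
time: 1.4
tool_pos: [415.6, 8.2, 202.6]
orientation: [0.812, 0.584, 0.0, 0.0]
ft_force: [0.7, 0.4, -0.8]
grip_width: 0.997
finger_force: 0.0
```

{"fn": "arm_command", "kwargs": {"series": [[-0.046,0.032,0.003,0,0,8.35],[-0.041,0.038,0.003,0,0,8.35],[-0.035,0.044,0.003,0,0,8.35],[-0.028,0.049,0.003,0,0,8.35],[-0.02,0.052,0.003,0,0,8.35]]}}

```text
time: 2.02
tool_pos: [496.3, -260.3, 187.3]
orientation: [0.967, 0.256, -0.0, -0.0]
ft_force: [0.6, -0.0, 1.1]
grip_width: 1.003
finger_force: 0.0
```

{"fn": "arm_command", "kwargs": {"series": [[0,0,0,0,0,0],[0,0,0,0,0,0],[0,0,0,0,0,0]]}}

```text
time: 2.4
tool_pos: [496.2, -257.3, 187.9]
orientation: [0.966, 0.26, 0.0, -0.0]
ft_force: [0.5, -0.4, -0.2]
grip_width: 1.001
finger_force: 0.0
```

Run:
```python
from h import *
st=arm.get_state(); s=snapshot('wrist'); save(s,'w1')
print(st['time'],st['tool_pos'],yawy(st),st['ft_force'],st['joint_positions'].round(2))
h=cv2.cvtColor(s['frame'],cv2.COLOR_RGB2HSV)
m=cv2.inRange(h,np.array([0,170,80]),np.array([6,255,255]))|cv2.inRange(h,np.array([172,170,80]),np.array([180,255,255]))
cs,_=cv2.findContours(m,cv2.RETR_EXTERNAL,cv2.CHAIN_APPROX_NONE)
for c in cs:
    if len(c)<30: continue
    r=cv2.minAreaRect(c); b=cv2.boxPoints(r); print(r)
    for p in b: print(p.round(1),onz(s,*p,85,st).round(1))
import pickle; pickle.dump((st,s),open('w1.pkl','wb'))
```

```text
2.4 [ 496.15462258 -257.25316889  187.88922037] -59.88249194789928 [ 0.50092167 -0.39721776 -0.16269133] [-0.57  0.04  1.66  0.    1.44  0.47]
((252.2493438720703, 191.5220489501953), (13.405967712402344, 45.30393600463867), 1.6846843957901)
[244.9 214. ] [ 480.1 -262.6   85. ]
[246.2 168.7] [ 514.8 -243.9   85. ]
[259.6 169.1] [ 520.1 -253.7   85. ]
[258.3 214.4] [ 485.6 -272.7   85. ]
((138.8076934814453, 155.5384521484375), (26.9029598236084, 16.086305618286133), 33.6900634765625)
[123.2 154.8] [ 474.  -150.7   85. ]
[132.1 141.4] [ 487.6 -152.4   85. ]
[154.5 156.3] [ 485.8 -173.5   85. ]
[145.5 169.7] [ 472. -172.   85.]
```

View pics/w1.png

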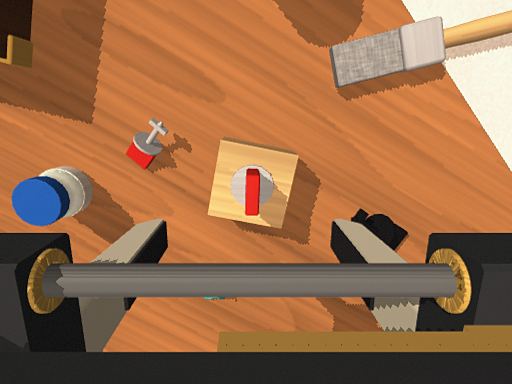

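The wrist view shows the wing at (252,191) almost in line with the tool, and the fingers clear of everything. Now the grasp pose.

Run:
```python
from h import *
plan(498.4,-258.6,70,-61.7,mmpr=30)
```

```text
d [   2.1   -1.3 -118.1] rv [ 0.02 -0.02  1.82] n 4
0 [0.0003, 0.0005, 0.0295, 0.01, -0.01, 0.45]
1 [0.0003, 0.0005, 0.0295, 0.01, -0.01, 0.45]
2 [0.0003, 0.0005, 0.0295, 0.01, -0.01, 0.45]
3 [0.0003, 0.0005, 0.0295, 0.01, -0.01, 0.45]
```

{"fn": "arm_command", "kwargs": {"series": [[0.0005,0.001,0.02,0,0,0.9],[0.0005,0.001,0.03,0,0,0.9],[0,0,0.035,0,0,0],[0,0,0.025,0,0,0],[0,0,0.008,0,0,0]], "fingers": 0.05}}

```text
time: 3.08
tool_pos: [496.3, -258.0, 66.5]
orientation: [0.97, 0.244, -0.002, -0.002]
ft_force: [0.1, -0.0, 0.5]
grip_width: 0.552
finger_force: 0.0
```

{"fn": "arm_command", "kwargs": {"series": [[0,0,0,0,0,0],[0,0,0,0,0,0]]}}

```text
time: 3.32
tool_pos: [498.9, -260.0, 70.9]
orientation: [0.97, 0.244, 0.001, 0.001]
ft_force: [-0.8, -0.5, -0.3]
grip_width: 0.535
finger_force: 0.0
```

{"fn": "arm_command", "kwargs": {"series": [[0,0,0,0,0,0],[0,0,0,0,0,0],[0,0,0,0,0,0],[0,0,0,0,0,0],[0,0,0,0,0,0]], "fingers": 0.0, "newtons": 35}}

```text
time: 3.95
tool_pos: [498.1, -259.7, 69.7]
orientation: [0.97, 0.244, 0.0, 0.0]
ft_force: [0.6, -0.2, 0.1]
grip_width: 0.126
finger_force: 35.0
```

{"fn": "arm_command", "kwargs": {"series": [[0,0,-0.01,0,0,0],[0,0,-0.02,0,0,0],[0,0,-0.03,0,0,0],[0,0,-0.04,0,0,0],[0,0,-0.03,0,0,0]]}}

```text
time: 4.58
tool_pos: [498.7, -260.1, 203.5]
orientation: [0.97, 0.244, 0.001, 0.001]
ft_force: [0.4, -0.0, -1.3]
grip_width: 0.122
finger_force: 35.0
```

{"fn": "arm_command", "kwargs": {"series": [[0,0,0,0,0,0],[0,0,0,0,0,0]]}}

```text
time: 4.82
tool_pos: [497.8, -259.5, 199.4]
orientation: [0.97, 0.244, -0.0, -0.0]
ft_force: [0.8, 0.3, -0.7]
grip_width: 0.123
finger_force: 35.0
```

Run:
```python
from h import *
st=arm.get_state(); print(st['grip_width'],st['finger_force'],st['ft_force'])
plan(606,179,200,106.7,dirn=-1)
```

```text
0.12250175853695014 34.99963402748108 [ 0.83176398  0.25859841 -0.71994386]
d [108.2 438.5   0.6] rv [-1.0000e-02 -1.0000e-02 -1.6849e+02] n 17
0 [0.0178, -0.0197, -0.0, -0.0, -0.0, -9.91]
1 [0.0209, -0.0164, -0.0, -0.0, -0.0, -9.91]
2 [0.0234, -0.0125, -0.0, -0.0, -0.0, -9.91]
3 [0.0252, -0.0083, -0.0, -0.0, -0.0, -9.91]
4 [0.0263, -0.0038, -0.0, -0.0, -0.0, -9.91]
5 [0.0266, 0.0008, -0.0, -0.0, -0.0, -9.91]
6 [0.026, 0.0053, -0.0, -0.0, -0.0, -9.91]
7 [0.0247, 0.0097, -0.0, -0.0, -0.0, -9.91]
8 [0.0227, 0.0138, -0.0, -0.0, -0.0, -9.91]
9 [0.02, 0.0175, -0.0, -0.0, -0.0, -9.91]
10 [0.0167, 0.0207, -0.0, -0.0, -0.0, -9.91]
11 [0.0128, 0.0233, -0.0, -0.0, -0.0, -9.91]
12 [0.0086, 0.0251, -0.0, -0.0, -0.0, -9.91]
13 [0.0042, 0.0262, -0.0, -0.0, -0.0, -9.91]
14 [-0.0004, 0.0266, -0.0, -0.0, -0.0, -9.91]
15 [-0.0049, 0.0261, -0.0, -0.0, -0.0, -9.91]
16 [-0.0094, 0.0249, -0.0, -0.0, -0.0, -9.91]
```

{"fn": "arm_command", "kwargs": {"series": [[0.018,-0.02,0,0,0,-9.91],[0.021,-0.0165,0,0,0,-9.91],[0.0235,-0.0125,0,0,0,-9.91],[0.025,-0.0085,0,0,0,-9.91],[0.0265,-0.004,0,0,0,-9.91]]}}

```text
time: 5.45
tool_pos: [528.6, -128.8, 197.6]
orientation: [0.777, 0.63, -0.001, -0.001]
ft_force: [-0.2, -0.6, -1.1]
grip_width: 0.125
finger_force: 35.0
```

{"fn": "arm_command", "kwargs": {"series": [[0.0265,0.001,0,0,0,-9.91],[0.026,0.0055,0,0,0,-9.91],[0.0245,0.0095,0,0,0,-9.91],[0.0225,0.014,0,0,0,-9.91],[0.02,0.0175,0,0,0,-9.91]]}}

```text
time: 6.08
tool_pos: [560.8, -0.5, 197.5]
orientation: [0.441, 0.897, -0.001, -0.002]
ft_force: [0.8, 0.7, -1.0]
grip_width: 0.126
finger_force: 35.0
```

{"fn": "arm_command", "kwargs": {"series": [[0.0165,0.0205,0,0,0,-9.91],[0.013,0.0235,0,0,0,-9.91],[0.0085,0.025,0,0,0,-9.91],[0.004,0.026,0,0,0,-9.91],[-0.0005,0.0265,0,0,0,-9.91]]}}

```text
time: 6.7
tool_pos: [592.9, 127.6, 197.4]
orientation: [0.025, 1.0, -0.0, -0.002]
ft_force: [-0.1, -0.1, -0.5]
grip_width: 0.128
finger_force: 35.0
```

{"fn": "arm_command", "kwargs": {"series": [[-0.005,0.026,0,0,0,-9.91],[-0.0095,0.025,0,0,0,-9.91],[0,0,0,0,0,0],[0,0,0,0,0,0],[0,0,0,0,0,0]]}}

```text
time: 7.32
tool_pos: [606.5, 177.6, 199.1]
orientation: [-0.144, 0.99, -0.0, -0.0]
ft_force: [0.6, -0.3, -1.0]
grip_width: 0.129
finger_force: 35.0
```

```bash
cat > m.py <<'E'
from h import *
import sys,pickle
def hsvm(s,*rs):
    h=cv2.cvtColor(s['frame'],cv2.COLOR_RGB2HSV); return sum((cv2.inRange(h,np.array(a),np.array(b)) for a,b in rs),np.zeros(h.shape[:2],np.uint8))
def look(name):
    st=arm.get_state(); s=snapshot('wrist'); save(s,name); pickle.dump((st,s),open(name+'.pkl','wb'))
    print(st['time'],st['tool_pos'].round(1),'yaw',yawy(st).round(2),st['joint_positions'].round(2))
    for nm,m in(('red',hsvm(s,((0,170,80),(6,255,255)),((172,170,80),(180,255,255)))),('yel',hsvm(s,((18,140,110),(32,255,255))))):
        cs,hi=cv2.findContours(m,cv2.RETR_CCOMP,cv2.CHAIN_APPROX_NONE)
        for c,hh in zip(cs,hi[0]):
            if len(c)>=25: r=cv2.minAreaRect(c); print(nm,'hole' if hh[3]>=0 else '',np.round(r[0],1),np.round(r[1],1),round(r[2],1))
    return st,s
if __name__=='__main__': look(sys.argv[1])
E
python3 m.py w2
```

```text
7.325 [606.5 177.6 199.1] yaw 106.53 [ 0.2   0.23  1.43 -0.    1.48 -1.66]
red  [234.4 308.6] [ 7.1 17.1] 21.8
red  [249.  233.5] [24. 59.] 0.0
red  [303.5 120.5] [9. 9.] 90.0
yel  [159.5 332.5] [  1. 129.] 90.0
yel  [390. 326.] [38.  0.] 180.0
yel  [315.  326.5] [ 1. 80.] 90.0
yel  [280.  281.5] [ 4. 59.] 0.0
yel  [217.2 280. ] [ 4.7 62. ] 1.1
yel  [373. 166.] [24.  26.9] 45.0
yel  [249.5 120. ] [68. 67.] 90.0
yel hole [275.5 147.5] [9. 9.] 0.0
yel hole [223.5 147.5] [9. 9.] -0.0
yel hole [250. 121.] [18. 38.] 0.0
yel hole [276.5  93. ] [9.2 9.2] 45.0
```

View pics/w2.png

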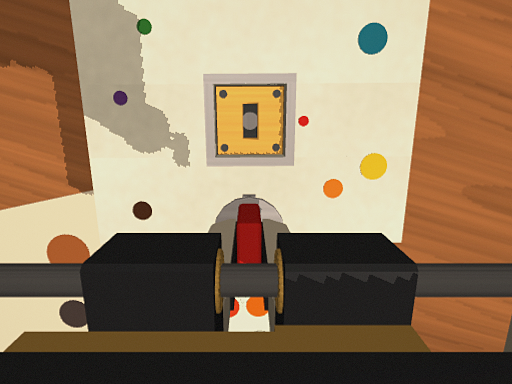

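The wrist view shows the slot at (250,121), square to the image, the lock dot at (303.5,120.5) on the +y side of the tool, and the wing held at column 249.

Run:
```python
from h import *
from m import hsvm
import pickle
st,s=pickle.load(open('w2.pkl','rb'))
print(s['fx'],s['cx'],s['cy'])
Rt=R.from_quat(st['orientation']).as_matrix(); p=st['tool_pos']
tl=lambda q: (Rt.T@(q-p)).round(1)
for z in(73,65,55): q=onz(s,250,121,z,st); print('slot z',z,q.round(1),'tool',tl(q))
d=onz(s,303.5,120.5,75,st); print('dot',d.round(1),tl(d))
# slot sizes, plate axis angle
m=hsvm(s,((18,140,110),(32,255,255)))
cs,hi=cv2.findContours(m,cv2.RETR_CCOMP,cv2.CHAIN_APPROX_NONE)
for c,h in zip(cs,hi[0]):
    if h[3]>=0 and len(c)>50:
        P=c[:,0,:].astype(float); mid=P[(P[:,1]>110)&(P[:,1]<132)]
        for side in(mid[mid[:,0]<250],mid[mid[:,0]>250]): print('slot side',np.polyfit(side[:,1],side[:,0],1).round(4),onz(s,side[:,0].mean(),121,65,st).round(1))
# wing in hand
r=hsvm(s,((0,170,80),(6,255,255)),((172,170,80),(180,255,255)))
for v in(208,215,220,225,230): 
    u=np.where(r[v,225:275])[0]+225; print(v,u.min(),u.max())
# expected proj of key points, tool frame: wing end +x (18), grasp at z=-5
H=np.array(s['hand_eye']); Hi=np.linalg.inv(H)
for q in((18,0,-15.5),(18,0,20),(18,6,-15.5),(18,-6,-15.5),(21,0,22),(0,0,65)):
    c=Hi@np.r_[q,1]; print(q,(s['fx']*c[0]/c[2]+s['cx']).round(1),(s['fy']*c[1]/c[2]+s['cy']).round(1))
a=cv2.resize(s['frame'][180:250,200:300],(800,560),interpolation=cv2.INTER_CUBIC); cv2.imwrite('pics/w2c.png',a[:,:,::-1])
```

```text
311.91521815785904 248.70603823257682 191.2336739326853
slot z 73 [548.8 162.   73. ] tool [ 59.6   1.5 126.2]
slot z 65 [549.  162.1  65. ] tool [ 59.4   1.5 134.2]
slot z 55 [549.1 162.2  55. ] tool [ 59.2   1.6 144.2]
dot [535.2 206.3  75. ] [ 60.   47.8 124.1]
slot side [9.100000e-03 2.404238e+02] [551.1 154.8  65. ]
slot side [-9.100000e-03  2.590524e+02] [546.9 168.9  65. ]
208 239 258
215 238 259
220 238 259
225 237 260
230 237 261
(18, 0, -15.5) 248.2 218.9
(18, 0, 20) 248.2 198.8
(18, 6, -15.5) 261.1 218.9
(18, -6, -15.5) 235.3 218.9
(21, 0, 22) 248.3 192.9
(0, 0, 65) 248.3 206.5
```

View pics/w2c.png

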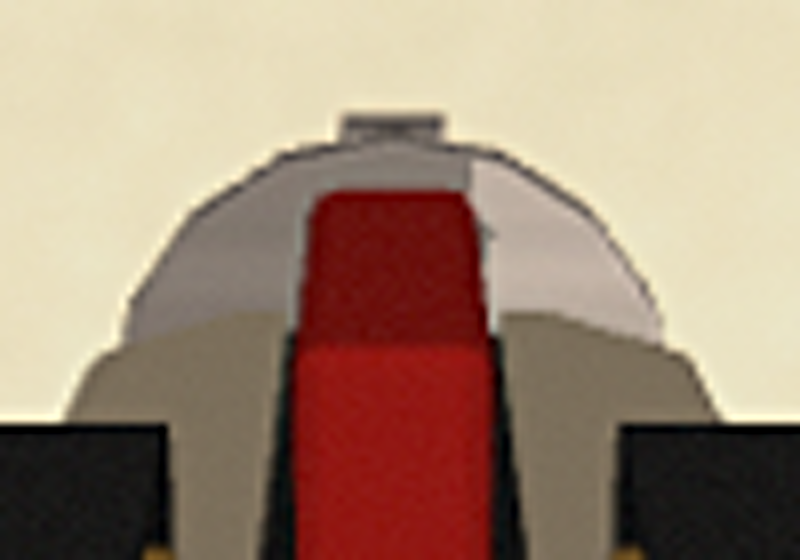

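Run:
```python
from h import *
import pickle
from scipy.optimize import least_squares
st,s=pickle.load(open('w2.pkl','rb'))
Hi=np.linalg.inv(np.array(s['hand_eye']))
def pr(q):
    c=Hi@np.r_[q,1]; return np.array([s['fx']*c[0]/c[2]+s['cx'],s['fy']*c[1]/c[2]+s['cy']]),c[2]
# (x, height above tip), observed row
obs=[((18,81),223.1),((18,45),203.8),((21,41),197.9),((13,6),194.4)]
for (x,h),v in obs:
    q=np.array([x,0,65.5-h]); a,D=pr(q); print(x,h,a.round(1),v,'mm off',((v-a[1])*D/s['fy']).round(2),D.round(0))
for nm,par in(('dx,dz',(1,1,0,0)),('dx,pitch',(1,0,1,0)),('dx only',(1,0,0,0)),('dx,rowbias',(1,0,0,1))):
    idx=[i for i in range(4) if par[i]]
    def f(t):
        k=np.zeros(4);k[idx]=t
        o=[]
        for (x,h),v in obs:
            z=65.5-h; th=k[2]; q=np.array([x*np.cos(th)-(z+5)*np.sin(th)+k[0],0,x*np.sin(th)+(z+5)*np.cos(th)-5+k[1]])
            o.append(pr(q)[0][1]+k[3]-v)
        return o
    r=least_squares(f,np.zeros(len(idx))); print(nm,r.x.round(3),np.round(r.fun,2))
st1,s1=pickle.load(open('w1.pkl','rb'))
for v in(169,214.2,214.7): print(v,onz(s1,251.6,v,85,st1).round(1),onz(s1,251.6,v,49,st1).round(1))
```

```text
18 81 [248.2 218.9] 223.1 mm off 1.95 145.0
18 45 [248.3 198.6] 203.8 mm off 2.99 180.0
21 41 [248.3 191.9] 197.9 mm off 3.53 183.0
13 6 [248.3 191. ] 194.4 mm off 2.42 219.0
dx,dz [-6.37  11.917] [ 0.1  -0.29 -0.74  1.07]
dx,pitch [-2.597  0.011] [ 0.7  -0.48 -1.29  1.08]
dx only [-2.762] [ 1.42 -0.58 -1.46  0.36]
dx,rowbias [-0.698  3.54 ] [ 0.76 -0.49 -1.33  1.06]
169 [ 516.8 -247.9   85. ] [ 511.6 -251.2   49. ]
214.2 [ 482.8 -267.7   85. ] [ 472.8 -273.8   49. ]
214.7 [ 482.4 -267.9   85. ] [ 472.4 -274.1   49. ]
```

The camera fits put the key about 2.3 mm toward the tool's -x in the hand. I correct for that and go above the slot.

Run:
```python
from h import *
plan(546.6,161.2,150,106.6,mmpr=20)
print(arm.get_state()['ft_force'])
```

```text
d [-60.  -16.4 -49.3] rv [-0.01 -0.03 -0.05] n 4
0 [0.0155, 0.0003, 0.0123, -0.0, -0.01, -0.01]
1 [0.0155, 0.0003, 0.0123, -0.0, -0.01, -0.01]
2 [0.0155, 0.0004, 0.0123, -0.0, -0.01, -0.01]
3 [0.0156, 0.0004, 0.0123, -0.0, -0.01, -0.01]
[-0.0116162  -0.87328324 -1.28290024]
```

{"fn": "arm_command", "kwargs": {"series": [[0.0155,0.0005,0.01,0,0,0],[0.0155,0.0005,0.01,0,0,0],[0.0155,0.0005,0.015,0,0,0],[0.0155,0,0.014,0,0,0],[0,0,0,0,0,0]]}}

```text
time: 8.0
tool_pos: [545.5, 161.3, 149.5]
orientation: [-0.144, 0.99, -0.0, -0.001]
ft_force: [-0.0, 0.0, -0.6]
grip_width: 0.127
finger_force: 35.0
```

{"fn": "arm_command", "kwargs": {"series": [[0,0,0.005,0,0,0],[0,0,0.005,0,0,0],[0,0,0.004,0,0,0],[0,0,0,0,0,0],[0,0,0,0,0,0]]}}

```text
time: 8.62
tool_pos: [547.1, 162.2, 136.7]
orientation: [-0.145, 0.989, -0.0, -0.0]
ft_force: [0.1, 0.5, -0.3]
grip_width: 0.126
finger_force: 35.0
```

Run:
```python
from h import *
st=arm.get_state(); print(st['tool_pos'],yawy(st),st['ft_force'],st['ft_torque'])
s=snapshot('wrist'); t=snapshot('scene')
im=np.zeros((480,800,3),np.uint8)
im[:,:400]=cv2.resize(s['frame'][150:270,200:300],(400,480),interpolation=cv2.INTER_CUBIC)
im[:,400:]=cv2.resize(t['frame'][150:246,310:390],(400,480),interpolation=cv2.INTER_CUBIC)
cv2.imwrite('pics/w3.png',im[:,:,::-1])
```

```text
[547.0683259  162.23957355 136.68015896] 106.68124457349845 [ 0.14118829  0.52555088 -0.2541044 ] [ 0.07343329  0.05533981 -0.05000356]
```

View pics/w3.png

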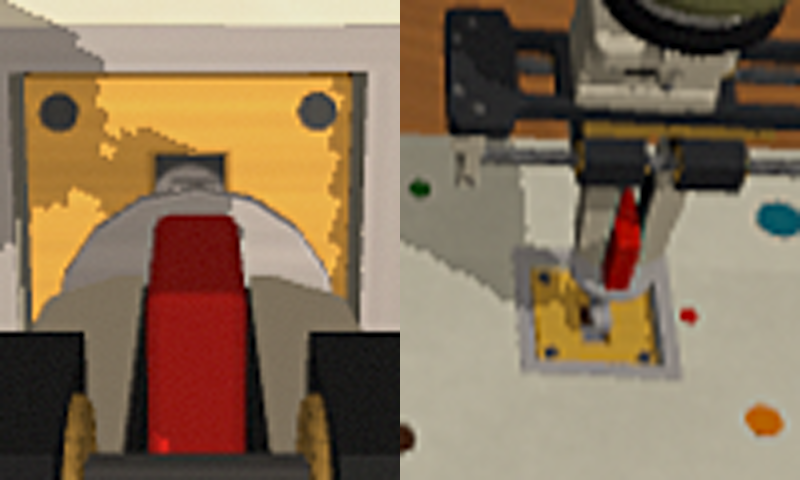

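The hover view shows the slot's near end at about row 189, columns 239 to 257 (full-image pixels), with the key roughly over it. Now the remaining offset.

Run:
```python
from h import *
s=snapshot('wrist'); st=arm.get_state()
print(st['tool_pos'])
Rt=R.from_quat(st['orientation']).as_matrix(); p=st['tool_pos']
for z in(73,67,61,55):
    a=[(Rt.T@(onz(s,u,188.7,z,st)-p)).round(2) for u in(238.8,256.8)]; print(z,a[0],a[1],'width',(a[1]-a[0])[1],'mid y',(a[0]+a[1])[1]/2,'slot centre x',a[0][0]-15)
    b=[(Rt.T@(onz(s,u,168,z,st)-p)).round(2) for u in(205.5,288)]; print('  plate far edge x',b[0][0],'width',b[1][1]-b[0][1])
```

```text
[547.11329748 162.24727761 136.84979004]
73 [13.59 -6.78 63.85] [13.59  6.08 63.85] width 12.86 mid y -0.3500000000000001 slot centre x -1.4100000000000001
  plate far edge x 28.55 width 57.99
67 [12.17 -6.97 69.85] [12.17  6.25 69.85] width 13.219999999999999 mid y -0.3599999999999999 slot centre x -2.83
  plate far edge x 27.54 width 59.59
61 [10.75 -7.16 75.85] [10.75  6.41 75.85] width 13.57 mid y -0.375 slot centre x -4.25
  plate far edge x 26.53 width 61.2
55 [ 9.33 -7.35 81.85] [ 9.32  6.58 81.85] width 13.93 mid y -0.3849999999999998 slot centre x -5.67
  plate far edge x 25.52 width 62.8
```

{"fn": "arm_command", "kwargs": {"series": [[0,-0.0008,0,0,0,0],[0,0,0.001,0,0,0],[0,0,0.001,0,0,0],[0,0,0.001,0,0,0],[0,0,0,0,0,0]]}}

```text
time: 9.4
tool_pos: [547.1, 161.4, 133.5]
orientation: [-0.145, 0.989, -0.0, -0.0]
ft_force: [0.3, 0.5, -0.5]
grip_width: 0.127
finger_force: 35.0
```

{"fn": "arm_command", "kwargs": {"series": [[0,0,0.001,0,0,0],[0,0,0.001,0,0,0],[0,0,0.001,0,0,0],[0,0,0,0,0,0]]}}

```text
time: 9.9
tool_pos: [547.1, 161.4, 130.5]
orientation: [-0.145, 0.989, -0.0, -0.0]
ft_force: [-0.3, -0.5, -1.6]
grip_width: 0.127
finger_force: 35.0
```

{"fn": "arm_command", "kwargs": {"series": [[0,0,0.001,0,0,0],[0,0,0.001,0,0,0],[0,0,0.001,0,0,0],[0,0,0,0,0,0]]}}

```text
time: 10.4
tool_pos: [547.1, 161.4, 127.5]
orientation: [-0.145, 0.989, -0.0, -0.0]
ft_force: [0.8, 1.2, -0.6]
grip_width: 0.123
finger_force: 35.0
```

{"fn": "arm_command", "kwargs": {"series": [[0,0,0.001,0,0,0],[0,0,0.001,0,0,0],[0,0,0.001,0,0,0],[0,0,0,0,0,0]]}}

```text
time: 10.9
tool_pos: [547.1, 161.4, 124.5]
orientation: [-0.145, 0.989, -0.0, -0.0]
ft_force: [0.5, -0.1, 0.0]
grip_width: 0.126
finger_force: 35.0
```

{"fn": "arm_command", "kwargs": {"series": [[0,0,0.001,0,0,0],[0,0,0.001,0,0,0],[0,0,0.001,0,0,0],[0,0,0,0,0,0]]}}

```text
time: 11.4
tool_pos: [547.2, 161.4, 121.5]
orientation: [-0.145, 0.989, -0.0, -0.0]
ft_force: [-0.2, -0.3, -0.3]
grip_width: 0.127
finger_force: 35.0
```

{"fn": "arm_command", "kwargs": {"series": [[0,0,0.001,0,0,0],[0,0,0.001,0,0,0],[0,0,0.001,0,0,0],[0,0,0,0,0,0]]}}

```text
time: 11.9
tool_pos: [547.1, 161.4, 118.5]
orientation: [-0.145, 0.989, -0.0, -0.0]
ft_force: [-0.1, -0.1, -0.7]
grip_width: 0.129
finger_force: 35.0
```

{"fn": "arm_command", "kwargs": {"series": [[0,0,0.001,0,0,0],[0,0,0.001,0,0,0],[0,0,0.001,0,0,0],[0,0,0,0,0,0]]}}

```text
time: 12.4
tool_pos: [547.3, 161.5, 115.8]
orientation: [-0.145, 0.989, -0.0, 0.0]
ft_force: [0.4, 0.1, 1.7]
grip_width: 0.128
finger_force: 35.0
```

{"fn": "arm_command", "kwargs": {"series": [[0,0,0.001,0,0,0],[0,0,0.001,0,0,0],[0,0,0.001,0,0,0],[0,0,0,0,0,0]]}}

```text
time: 12.9
tool_pos: [547.4, 161.5, 112.9]
orientation: [-0.145, 0.989, 0.0, 0.0]
ft_force: [-0.3, 0.1, 3.9]
grip_width: 0.126
finger_force: 35.0
```

{"fn": "arm_command", "kwargs": {"series": [[0,0,0.001,0,0,0],[0,0,0.001,0,0,0],[0,0,0,0,0,0]]}}

```text
time: 13.28
tool_pos: [547.4, 161.5, 111.0]
orientation: [-0.145, 0.989, 0.0, 0.0]
ft_force: [-1.0, 0.5, 6.8]
grip_width: 0.126
finger_force: 35.0
```

The spring has been met at the right slope, about 1.2 N/mm, so the bar is in the slot. Pressing on.

{"fn": "arm_command", "kwargs": {"series": [[0,0,0.001,0,0,0],[0,0,0.001,0,0,0],[0,0,0.001,0,0,0],[0,0,0,0,0,0]], "newtons": 45}}

```text
time: 13.78
tool_pos: [547.6, 161.5, 108.5]
orientation: [-0.145, 0.989, 0.0, 0.0]
ft_force: [-1.8, -0.5, 9.4]
grip_width: 0.127
finger_force: 45.0
```

{"fn": "arm_command", "kwargs": {"series": [[0,0,0.001,0,0,0],[0,0,0.0005,0,0,0],[0,0,0,0,0,0]]}}

```text
time: 14.15
tool_pos: [547.7, 161.5, 107.2]
orientation: [-0.145, 0.989, 0.0, 0.001]
ft_force: [-3.4, -0.3, 10.8]
grip_width: 0.129
finger_force: 45.0
```

{"fn": "arm_command", "kwargs": {"series": [[0.0007,0,0.0005,0,0,0],[0,0,0.0005,0,0,0],[0,0,0,0,0,0]]}}

```text
time: 14.52
tool_pos: [547.5, 161.5, 106.6]
orientation: [-0.145, 0.989, 0.0, 0.001]
ft_force: [-2.4, -1.5, 10.8]
grip_width: 0.125
finger_force: 45.0
```

{"fn": "arm_command", "kwargs": {"series": [[0,0,0.0005,0,0,0],[0,0,0.0005,0,0,0],[0,0,0,0,0,0]]}}

```text
time: 14.9
tool_pos: [547.6, 161.5, 106.0]
orientation: [-0.145, 0.989, 0.0, 0.001]
ft_force: [-2.3, -1.0, 12.9]
grip_width: 0.127
finger_force: 45.0
```

{"fn": "arm_command", "kwargs": {"series": [[0.0005,0,0.0007,0,0,0],[0,0,0.0005,0,0,0],[0,0,0,0,0,0]]}}

```text
time: 15.28
tool_pos: [547.6, 161.5, 105.7]
orientation: [-0.145, 0.989, 0.0, 0.002]
ft_force: [-4.3, -1.1, 18.0]
grip_width: 0.125
finger_force: 45.0
```

{"fn": "arm_command", "kwargs": {"series": [[0,0,0,0,0,0],[0,0,0,0,0,0]]}}

```text
time: 15.52
tool_pos: [547.6, 161.5, 105.6]
orientation: [-0.145, 0.989, 0.0, 0.002]
ft_force: [-4.2, -0.3, 18.4]
grip_width: 0.122
finger_force: 45.0
```

Bottomed at about 18 N. I back off slightly, then turn clockwise about the key's own axis, which is about 2.4 mm off the TCP.

{"fn": "arm_command", "kwargs": {"series": [[0,0,-0.0003,0,0,0],[0,0.0002,0,0,0,4],[0,0.0002,0,0,0,4],[0,0,0,0,0,0]]}}

```text
time: 16.02
tool_pos: [547.5, 161.7, 105.7]
orientation: [-0.075, 0.997, 0.0, 0.002]
ft_force: [-3.1, -1.3, 16.7]
grip_width: 0.125
finger_force: 45.0
```

```bash
python3 -c "
from h import *
st=arm.get_state(); print(yawy(st),st['tool_pos'],st['ft_force'],st['ft_torque'])"
```

```text
98.6215499627989 [547.45680757 161.71886324 105.71270428] [-3.10351201 -1.30281028 16.72160005] [-0.20165248  0.71171119  0.01079768]
```

{"fn": "arm_command", "kwargs": {"series": [[0,0.0002,0,0,0,5],[0,0.0002,0,0,0,5],[0,0.0002,0,0,0,5],[0,0,0,0,0,0]]}}

```text
time: 16.52
tool_pos: [547.5, 162.2, 105.7]
orientation: [0.056, 0.998, 0.0, 0.002]
ft_force: [-3.7, -1.7, 15.9]
grip_width: 0.125
finger_force: 45.0
```

```bash
cat > q.py <<'E'
from h import *
st=arm.get_state(); print(st['time'],yawy(st),st['tool_pos'].round(2),st['ft_force'].round(1),st['ft_torque'].round(3),st['joint_positions'].round(2))
E
python3 q.py
```

```text
16.525 83.60068990875219 [547.53 162.17 105.73] [-3.7 -1.7 15.9] [-0.26   0.596 -0.068] [ 0.2   0.15  1.71 -0.    1.28 -1.26]
```

{"fn": "arm_command", "kwargs": {"series": [[0,0.0002,0,0,0,5],[0,0.0002,0,0,0,5],[0,0.0002,0,0,0,5],[0,0.0002,0,0,0,5],[0,0.0002,0,0,0,5]]}}

```text
time: 17.15
tool_pos: [547.8, 162.9, 105.7]
orientation: [0.271, 0.962, 0.001, 0.002]
ft_force: [-2.8, -2.4, 16.8]
grip_width: 0.123
finger_force: 45.0
```

```bash
python3 q.py
```

```text
17.15 58.51138896493406 [547.8  162.95 105.74] [-2.8 -2.4 16.8] [-0.511  0.604 -0.051] [ 0.2   0.15  1.71 -0.    1.28 -0.82]
```

{"fn": "arm_command", "kwargs": {"series": [[0,0.0002,0,0,0,5],[0,0.0002,0,0,0,5],[0,0.0002,0,0,0,5],[0,0.0002,0,0,0,5],[0,0.0002,0,0,0,5]]}}

```text
time: 17.77
tool_pos: [548.4, 163.6, 105.7]
orientation: [0.473, 0.881, 0.001, 0.002]
ft_force: [-3.2, -3.5, 18.0]
grip_width: 0.125
finger_force: 45.0
```

{"fn": "arm_command", "kwargs": {"series": [[0,0.0002,0,0,0,5],[0,0.0002,0,0,0,5],[0,0.0002,0,0,0,4],[0,0,0,0,0,2],[0,0,0,0,0,0]]}}

```text
time: 18.4
tool_pos: [548.8, 163.8, 105.7]
orientation: [0.59, 0.807, 0.001, 0.001]
ft_force: [-2.7, -3.1, 16.0]
grip_width: 0.127
finger_force: 45.0
```

```bash
python3 q.py
```

```text
18.4 17.64232682103904 [548.75 163.84 105.7 ] [-2.7 -3.1 16. ] [-0.755  0.882 -0.034] [ 0.2   0.15  1.7  -0.    1.28 -0.11]
```

{"fn": "arm_command", "kwargs": {"series": [[0,0,0,0,0,1],[0,0,-0.001,0,0,0],[0,0,-0.001,0,0,0],[0,0,-0.001,0,0,0],[0,0,0,0,0,0]]}}

```text
time: 19.02
tool_pos: [548.5, 163.9, 107.8]
orientation: [0.597, 0.802, 0.001, 0.001]
ft_force: [-0.7, -2.1, 9.9]
grip_width: 0.126
finger_force: 45.0
```

{"fn": "arm_command", "kwargs": {"series": [[0,0,-0.001,0,0,0],[0,0,-0.001,0,0,0],[0,0,0,0,0,0]]}}

```text
time: 19.4
tool_pos: [548.5, 163.9, 109.5]
orientation: [0.597, 0.802, 0.001, 0.001]
ft_force: [-0.0, -2.0, 8.2]
grip_width: 0.129
finger_force: 45.0
```

```bash
python3 q.py
```

```text
19.4 16.67268463226512 [548.45 163.85 109.45] [-0.  -2.   8.2] [-0.445  0.077 -0.068] [ 0.2   0.15  1.7  -0.    1.29 -0.09]
```

{"fn": "arm_command", "kwargs": {"series": [[0,0,-0.001,0,0,0],[0,0,-0.0007,0,0,0],[0,0,0,0,0,0]]}}

```text
time: 19.77
tool_pos: [548.4, 163.9, 110.9]
orientation: [0.597, 0.802, 0.001, 0.001]
ft_force: [0.6, -0.9, 6.7]
grip_width: 0.127
finger_force: 45.0
```

{"fn": "arm_command", "kwargs": {"series": [[0,0,-0.0005,0,0,0],[0,0,-0.0005,0,0,0],[0,0,0,0,0,0]]}}

```text
time: 20.15
tool_pos: [548.3, 163.9, 111.7]
orientation: [0.597, 0.802, 0.001, 0.001]
ft_force: [-0.1, -1.2, 5.6]
grip_width: 0.126
finger_force: 45.0
```

{"fn": "arm_command", "kwargs": {"series": [[0,0,-0.0005,0,0,0],[0,0,-0.0005,0,0,0],[0,0,0,0,0,0]]}}

```text
time: 20.52
tool_pos: [548.1, 164.0, 112.5]
orientation: [0.597, 0.802, 0.0, 0.001]
ft_force: [1.9, -1.5, 4.5]
grip_width: 0.127
finger_force: 45.0
```

```bash
python3 q.py
```

```text
20.525 16.67481469131346 [548.13 163.95 112.5 ] [ 1.9 -1.5  4.5] [-0.469 -0.388  0.015] [ 0.2   0.14  1.7  -0.    1.3  -0.09]
```

{"fn": "arm_command", "kwargs": {"series": [[0,0,-0.0005,0,0,0],[0,0,-0.0005,0,0,0],[0,0,0,0,0,0]]}}

```text
time: 20.9
tool_pos: [547.5, 164.1, 113.0]
orientation: [0.597, 0.802, 0.0, 0.0]
ft_force: [2.0, -1.0, 3.9]
grip_width: 0.124
finger_force: 45.0
```

```bash
python3 q.py
```

```text
20.9 16.682069392849073 [547.51 164.11 113.03] [ 2.  -1.   3.9] [-0.221 -0.537 -0.041] [ 0.2   0.14  1.7   0.    1.3  -0.09]
```

{"fn": "arm_command", "kwargs": {"series": [[0,0,0,0,0,0],[0,0,0,0,0,0],[0,0,0,0,0,0],[0,0,0,0,0,0]], "fingers": 0.035, "newtons": 5}}

```text
time: 21.4
tool_pos: [547.1, 164.1, 112.6]
orientation: [0.597, 0.802, -0.0, -0.0]
ft_force: [0.3, 0.2, 0.2]
grip_width: 0.377
finger_force: 0.0
```

```bash
python3 q.py; python3 m.py w4
python3 - <<'E'
import cv2
im=cv2.imread('pics/w4.png'); cv2.imwrite('pics/w4c.png',cv2.resize(im[100:300,120:390],(800,592)))
E
```

```text
21.4 16.68243570051527 [547.1  164.06 112.65] [0.3 0.2 0.2] [-0.04   0.052 -0.022] [ 0.2   0.14  1.7   0.    1.3  -0.09]
21.4 [547.1 164.1 112.6] yaw 16.68 [ 0.2   0.14  1.7   0.    1.3  -0.09]
red  [501.5 259.5] [ 5. 19.] 90.0
red  [501.5 231. ] [32. 19.] 90.0
red  [248. 234.] [58. 24.] 90.0
red  [248.5 153.5] [13. 13.] 90.0
yel  [277.  338.5] [ 25. 424.] 90.0
yel  [332.7 289.1] [ 5.5 44.1] 2.7
yel  [222.2 260. ] [19.2 11. ] 39.8
yel  [273.5 255.5] [17. 13.] -0.0
yel  [166.5 279.8] [ 9.9 62.5] 4.7
yel  [249.  198.5] [39. 90.] 90.0
yel hole [285.5 189. ] [13.4 12. ] 45.0
yel  [320.  38.] [42.4 45.3] 45.0
```

View pics/w4c.png

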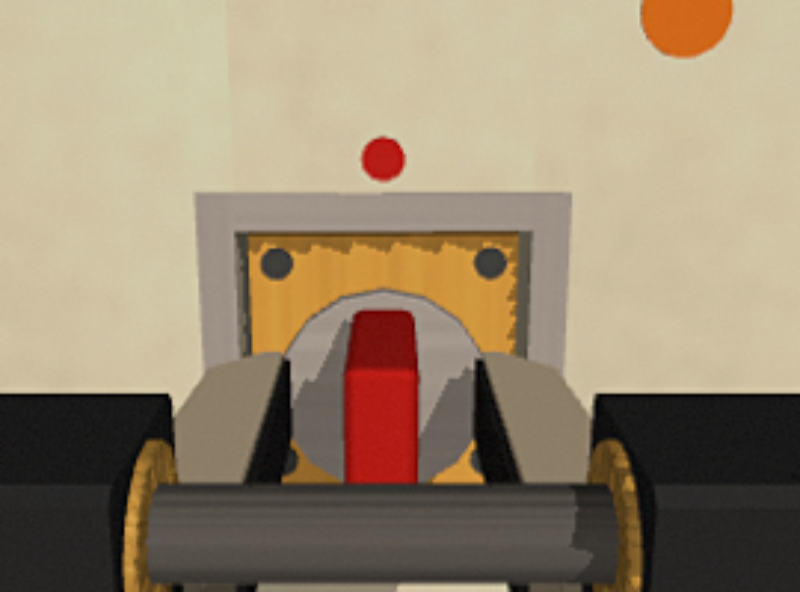

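The wrist view shows the key let go, standing upright, with its wing pointing at the red dot at (248,153). Now I withdraw straight up and check from above.

{"fn": "arm_command", "kwargs": {"series": [[0,0,-0.01,0,0,0],[0,0,-0.02,0,0,0],[0,0,-0.03,0,0,0],[0,0,-0.03,0,0,0],[0,0,-0.02,0,0,0]]}}

```text
time: 22.08
tool_pos: [548.4, 164.2, 226.5]
orientation: [0.597, 0.802, 0.001, 0.001]
ft_force: [0.2, -0.5, -0.1]
grip_width: 0.375
finger_force: 0.0
```

{"fn": "arm_command", "kwargs": {"series": [[-0.03,0,-0.01,0,0,0],[-0.03,0,0,0,0,0],[0,0,0,0,0,0],[0,0,0,0,0,0]]}}

```text
time: 22.58
tool_pos: [564.4, 106.9, 233.2]
orientation: [0.597, 0.802, 0.0, -0.0]
ft_force: [-0.2, -0.3, -1.4]
grip_width: 0.376
finger_force: 0.0
```

```bash
python3 m.py w5
python3 - <<'E'
import pickle
from h import *
st,s=pickle.load(open('w5.pkl','rb')); t=snapshot('scene')
im=np.hstack([cv2.resize(s['frame'][0:260,130:390],(400,400)),cv2.resize(t['frame'][150:250,300:400],(400,400))])
cv2.imwrite('pics/fin.png',im[:,:,::-1])
# wing height: triangulate red wing centroid wrist vs scene
print(st['ft_force'])
E
```

```text
22.575 [564.4 106.9 233.2] yaw 16.66 [ 0.1   0.06  1.56  0.    1.52 -0.19]
red  [433.5 178. ] [22. 23.] 90.0
red  [436.8 146.8] [21.9 25.5] 45.0
red  [248.5 123.5] [43. 13.] 90.0
red  [500.5   8.5] [17. 21.] 90.0
yel  [278. 338.] [ 26. 426.] 90.0
yel  [332. 284.] [ 8. 56.] 0.0
yel  [168.9 280.4] [15.8 63.6] 6.2
yel  [248.5 123.5] [59. 59.] 90.0
yel hole [226.5 147.5] [8.5 9.9] 45.0
yel hole [248.5 123. ] [47.4 47.4] 45.0
yel hole [272.   99.5] [9. 8.] 90.0
yel  [128.6 122.2] [82.4  6.6] 84.8
yel  [498.   40.5] [24.7 30.4] 45.0
yel  [293.5   6. ] [12. 25.] 90.0
[-0.15208411 -0.33668677 -1.3799151 ]
```

View pics/fin.png

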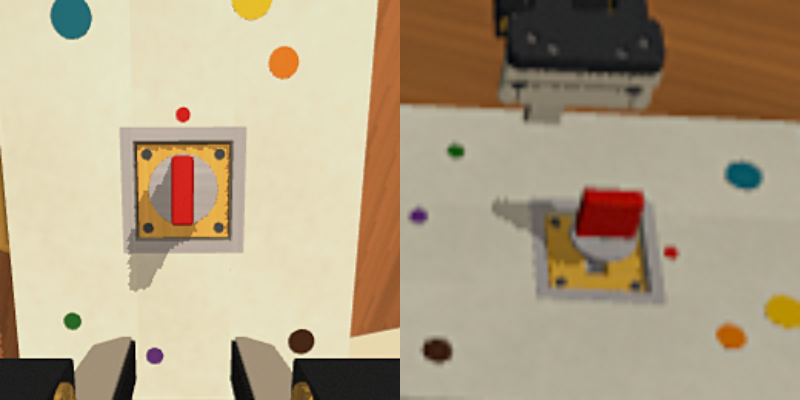

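The wing, at (248.5,123.5), points squarely at the dot. The key stands upright in the plate and the gripper is clear. Handing in.

```bash
python3 -c "
from workcell import arm
print(arm.hand_in())"
```

```text
the job is handed in; nothing more can be done
None
```

The job is handed in, no verdict shown: the key was pressed in (highest reading about 18 N), turned 90° clockwise, raised toward its detent in the grip and let go; it now stands upright with its wing at the red dot, but I did not test that the detent holds.

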